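# Load two sample blocks in order into a feed lane

### The job

Load the feed lane of the sample tray in order: slide the taller block with the two round wells to the middle of the row and on up the lane until it has pushed the steel plunger in by about 5 mm (never as much as 8 mm), and let go of it there. Then slide the lower block with the slot to the middle and up the lane behind it until the two lightly touch, without driving the plunger in much further. Keep the blocks down on the tray all the way, push gently (under 15 N on plunger or block), and leave everything else on the bench where it is.

Things in the scene. Friction and masses are not known exactly. Their poses are not given: they have to be found in the camera images.
- tray: Fixed grey plate with low aluminium walls, 235 (x) x 184 (y) x 6 mm. Origin on its underside, below the middle place of the row. Blocks slide on its top, 6 mm above the origin; walls' tops are 24 mm above it. x points up the feed lane, away from the robot (yaw within 0.3 rad), y left. The row runs along y: places centred at y = +54, 0, -54 mm, walls at x = -27 and +27 mm, end walls at y = +-81 mm
- lane (a point): Middle of the lane's mouth on the tray floor, at tray x = 27, y = 0 mm; axes as the tray's. The lane runs from here along +x to tray x = 150 mm between walls at y = +-27 mm (2 mm play each side of a block); mouth corners rounded, 6 mm radius. In the lane stands a grey stop unit, 72 mm high, 44 mm wide, with the plunger. It is clamped at another x each time, not given: find it by feel or eye
- plunger (a joint): How far the stop unit's steel plunger is pushed in along tray +x, in m: 0 at the start, 0.012 at its hard end. Its face is a 24 mm disc on the lane's middle line, 46 mm above the bench; at 0 it lies somewhere from tray x = 122 to 142 mm. A stiff friction slide: about 4 N to start, 0.25 N more per mm; it stays where it is left
- well_block_mid (a point): The taller aluminium sample block, about 0.35 kg: slippery white plastic base 50 x 50 x 20 mm, upper body 50 (x) x 36 (y) mm up to 70 mm total height, with two round dark wells in its top. Point at its centre, 35 mm above its underside; axes as the tray's at the start. Starts at the left or the right place of the row. Can be gripped across y by the upper body
- slot_block_mid (a point): The lower aluminium sample block, about 0.3 kg: slippery white plastic base 50 x 50 x 20 mm, upper body 50 (x) x 36 (y) mm up to 54 mm total height, with one long dark slot in its top. Point at its centre, 27 mm above its underside; axes as the tray's at the start. Starts at the other end of the row. Can be gripped across y by the upper body
- well_block: The taller block again; origin at the centre of its underside
- slot_block: The lower block again; origin at the centre of its underside
- cap: Blue screw cap, 26 mm diameter, 11 mm high, lying on the plate left of the lane; origin under its centre. Leave alone
- spacer: White spacer plate 30 x 22 x 8 mm, lying on the plate right of the lane; origin under its centre. Leave alone
- marker: Marker pen 130 mm long, 12 mm thick, lying in front of the tray; origin under its centre. Leave alone
- bottle_a: Glass reagent bottle with blue cap, 86 mm diameter, 170 mm high, standing left; origin under its centre. Leave alone
- bottle_b: Glass reagent bottle with blue cap, 72 mm diameter, 140 mm high, standing left; origin under its centre. Leave alone
- kit_box: Green carton 110 x 170 x 45 mm, lying right; origin under its centre. Leave alone
Mind the look-alikes: they are no part of the job. What is shaped like the slot_block but blue or green is not meant.

How it is judged:
By the outcome, as a careful person would: the job done as asked, in the order asked, and still so for the second after the job is handed in, with the robot touching nothing.
It also fails if it takes over 67 s, if anything falls off the work surface, if the arm or the gripper's body presses on something with over 40 N, if the wrist force passes 120 N, or if a joint passes its speed limit or range.

### The arm

A 7-joint arm with a two-finger parallel gripper is mounted at the origin on the work surface. World frame = base frame: x ahead of the robot, y to its left, z up, the work surface at z = 0. Lengths are in mm, angles in rad, forces in N, time in s.
With the tool pointing down it reaches from about 425 to 875 mm from the base axis. Payload 8.4 kg.
Tool frame: the origin (TCP) lies at the very end of the fingers, on their centre line; the grasp point (between the pads) lies 19 mm behind it (bot.grip_depth is the distance from the TCP to the grasp point, in mm); z points along the fingers, y is the line along which they close (so a half turn about z gives the same grasp; the last joint's range is limited). The gripper opens to 85 mm and grips with 20 to 120 N. Pads are 22 mm wide; open, the fingers measure 114 mm over their backs; the gripper's body (76 mm by 85 mm) begins 54 mm behind the grasp point. The pads swing forward as they close: fully open they stand 13 mm farther back than shut.
Start: joints at [-1.359, 0.333, 0.04, 1.465, -0.013, 1.343, -0.059], TCP at [198.784, 618.829, 231.308] pointing down, gripper open.
Joint ranges: [-2.58, 2.58], [-0.38, 2.09], [-1.3, 1.39], [0.25, 2.4], [-1.5, 4.64], [0.08, 2.09], [-2.65, 2.65]. Speed limits (rad/s): [2.22, 2.22, 2.79, 2.79, 3.14, 3.14, 3.14].

### API

Orientations are given as a unit quaternion [w, x, y, z].
In Python, from rig import bot gives the robot as it stands.
- The arm moves only by the tool arm_command, never from a script. Its argument "series" is a list of rows, each a list of 5 numbers: the finger opening in m, from 0 to 0.0854, then the shift along the world's x, y, z in m, then the turn about the world's z in rad. In form: [[grip, tx, ty, tz, turn], ...]. A call has 1 to 20 rows; each row shifts and turns the commanded pose from where the row before left it; what a row does not reach is not made up. A row lasts 1/8 s, in which the tool goes at most 62.5 mm and 10.7 degrees, less where a joint would pass 70% of its speed; a pose out of reach is approached as far as the arm can. A call is refused whole if a number of a shift passes 0.0625 or a number of a turn 0.188, either way. A call with a gripper value outside its range is refused whole. The fingers move at their own pace and stop on an object; the grip force is fixed at half the most. Time passes only in rows, so rows that do not move let the fingers close. It gives the time, the measured TCP pose, the force, the opening and the grip force at its end, in the units of the state.
- bot.state(): the state, without advancing time (a new reading comes with each control period).
- bot.read_camera(name): name is "scene" or "top" or "wrist"; returns the picture (480x640x3 uint8, red, green, blue); there is no depth.
- bot.camera_info(name): a dict with "K" (3x3 intrinsics, pixels), "R" (3x3) and "t" (3): a world point X has camera coordinates R X + t. Camera axes: x right, y down, z forward; pixel columns grow to the right and rows downward; lengths in mm; the calibration is good to about 2 mm. The wrist camera is an equidistant fisheye: a pixel r from the principal point sees the ray r / f radians off the axis. A picture is of the moment at which its call begins: read the wrist's pose just before it. camera_info takes no time and is no camera call; for the wrist camera it gives the pose at the moment of the call.
- bot.finish_job(): hands the job in; it is judged then, once.
The state is a dict: "clock": time; "q": joint angles; "dq": joint speeds; "joint_torque": joint torques, N m; "ee_pos": TCP position; "tool_rot": TCP orientation; "contact_force": force on the tool from outside, world axes, zero at the start; "moment": the same for the moment, N m; "grip_width": finger opening in mm; "grasp_force": force on a finger pad.
Only numpy, scipy, OpenCV 4.12 (cv2) and the standard library are available. Lean on these libraries where they do the work, as an engineer would, in place of code of your own. Each camera call takes 0.05 s, during which the arm holds its last target. There are 200 camera calls.

## Working session

There is one attempt and no reset: what is moved stays moved. The work goes in short steps, Python scripts to look and compute and a tool call to move; the robot and the scene stay as the last step left them, time stands still between calls to the robot, and variables do not carry over. Pictures are saved under pics/ and viewed, at most 10 in all, crops included, and the job is handed in when it is done.

Besides the shell and the picture viewer there is one more tool, called after "Request:" as a command line: name --pt "numbers of a row" for each row, then --argument value for the rest. arm_command: Moves the arm, as the interface text tells. Its arguments: {"type":"object","properties":{"series":{"type":"array","items":{"type":"array","items":{"type":"number"}}}},"required":["series"]}

```bash
mkdir -p pics; python3 - <<'E'
from rig import bot
import cv2
s=bot.state(); print(s)
for n in("top","scene"):
    im=bot.read_camera(n); cv2.imwrite(f"pics/{n}0.png",im[:,:,::-1])
    print(bot.camera_info(n))
E
```

```text
{'clock': 0.0, 'q': array([-1.35924387,  0.33389277,  0.03988332,  1.46625615, -0.01341875,
        1.3433303 , -0.05848786]), 'dq': array([ 0.00052728, -0.00111855, -0.0018569 , -0.00015401,  0.00011128,
        0.0003972 ,  0.00144543]), 'joint_torque': array([-5.44255840e-06, -6.58562779e+01,  1.36512525e+00, -4.05549324e+01,
        1.67759164e-02,  1.30955328e-02,  6.53673979e-06]), 'ee_pos': array([198.63991535, 618.42082784, 230.44052982]), 'tool_rot': array([-7.86611392e-05,  1.54760710e-01,  9.87951652e-01, -8.06378775e-04]), 'contact_force': array([-0.65770825, -0.3000128 ,  0.25884108]), 'moment': array([ 0.00455043, -0.03138692,  0.00696975]), 'grasp_force': 0.0, 'grip_width': 85.3783564000407}
{'K': array([[554.58341892,   0.        , 325.18177795],
       [  0.        , 554.58341892, 238.58716579],
       [  0.        ,   0.        ,   1.        ]]), 'R': array([[-2.50615011e-02, -9.99685593e-01,  7.97703445e-04],
       [-9.84113571e-01,  2.45308101e-02, -1.75837195e-01],
       [ 1.75762342e-01, -5.19177484e-03, -9.84418938e-01]]), 't': array([  27.91559683,  538.97188478, 1106.17315738])}
{'K': array([[475.0069374 ,   0.        , 327.10170515],
       [  0.        , 475.0069374 , 241.57251577],
       [  0.        ,   0.        ,   1.        ]]), 'R': array([[-0.45178015,  0.89205681, -0.01137332],
       [ 0.7243364 ,  0.3593367 , -0.58839945],
       [-0.52079888, -0.27406529, -0.80849041]]), 't': array([ 241.94962333, -367.18532709, 1379.80921627])}
```

View pics/top0.png

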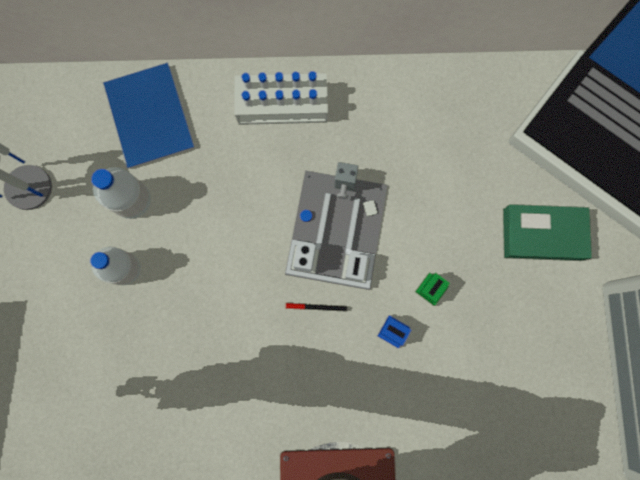

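View pics/scene0.png

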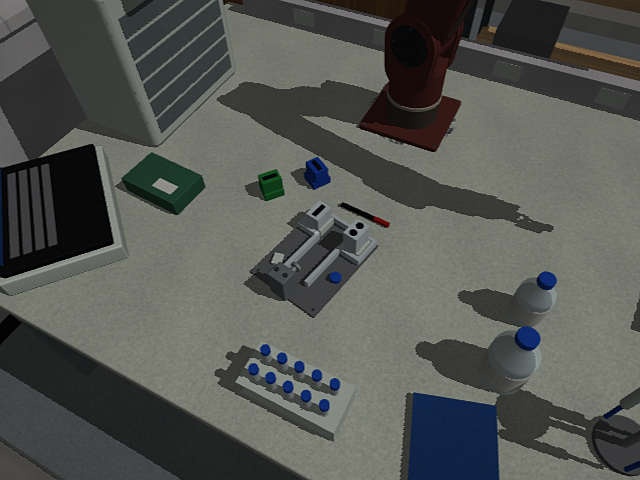

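The top view shows the tray around (340,230), the well block at the left place (303,256), the slot block at the right (357,265), and the stop unit at (346,175). I'll zoom in for the tray corners.

```bash
python3 - <<'E'
import cv2
im=cv2.imread("pics/top0.png")[150:300,270:400]
cv2.imwrite("pics/z.png",cv2.resize(im,None,fx=4,fy=4,interpolation=cv2.INTER_CUBIC))
E
```

```text
(no output)
```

View pics/z.png

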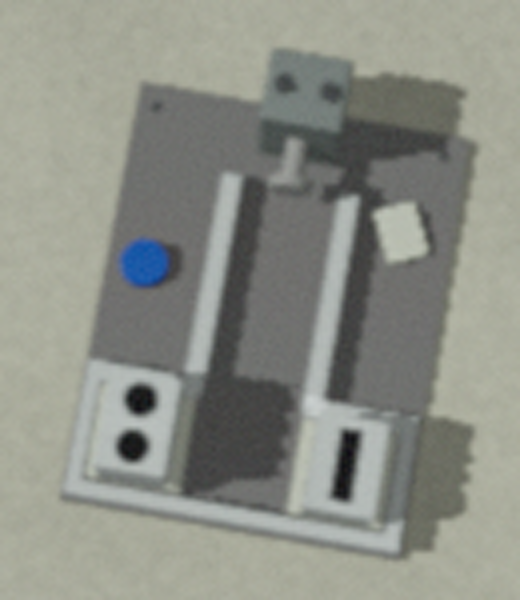

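```bash
cat > h.py <<'E'
import numpy as np
from rig import bot
def ray(name,u,v,z,c=None):
    c=c or bot.camera_info(name); R,t,K=c["R"],c["t"],c["K"]
    o=-R.T@t; p=np.linalg.inv(K)@[u,v,1]
    if name=="wrist":
        r=np.hypot(p[0],p[1]); p=np.array([p[0]/r*np.sin(r),p[1]/r*np.sin(r),np.cos(r)])
    d=R.T@p
    return o+d*(z-o[2])/d[2]
E
python3 - <<'E'
from h import *
P={k:ray("top",270+(u-1.5)/4,150+(v-1.5)/4,z) for k,(u,v,z) in dict(BL=(142,83,6),BR=(474,142,6),FL=(63,493,24),FR=(402,553,24),w1=(141,399,76),w2=(131,445,76),slot=(346,465,60),plTop=(289,181,58),laneLfar=(232,174,24),laneLn=(196,371,24),laneRfar=(348,198,24),laneRn=(314,405,24)).items()}
for k,p in P.items(): print(k,p.round(1))
a=lambda p,q:np.arctan2(*(P[q]-P[p])[1::-1])
print([round(x,3) for x in (a('BR','BL')-np.pi/2,a('FR','FL')-np.pi/2,a('FL','BL'),a('FR','BR'),a('laneLn','laneLfar'),a('laneRn','laneRfar'))])
w=(P['w1']+P['w2'])/2; print(w, (w+P['slot'])/2, np.linalg.norm((w-P['slot'])[:2]), np.arctan2(*(w-P['slot'])[1::-1])-np.pi/2)
E
```

```text
BL [700.8  54.6   6. ]
BR [ 662.7 -126.9    6. ]
FL [472.7  99.7  24. ]
FR [436.7 -77.   24. ]
w1 [513.3  56.2  76. ]
w2 [490.   61.7  76. ]
slot [479.2 -47.2  60. ]
plTop [629.6 -22.7  58. ]
laneLfar [643.1   6.6  24. ]
laneLn [535.9  28.4  24. ]
laneRfar [628.3 -55.5  24. ]
laneRn [516.1 -33.6  24. ]
[np.float64(-0.207), np.float64(-0.201), np.float64(-0.195), np.float64(-0.217), np.float64(-0.201), np.float64(-0.193)]
[501.66915879  58.92206998  76.        ] [490.43368394   5.86218765  68.        ] 108.4727985779615 -0.2086684949886446
```

Request:
arm_command --pt "0.085 0.015 -0.028 0 0.0054" --pt "0.085 0.015 -0.028 0 0.0054" --pt "0.085 0.015 -0.028 0 0.0054" --pt "0.085 0.015 -0.028 0 0.0054" --pt "0.085 0.015 -0.028 0 0.0054" --pt "0.085 0.015 -0.028 0 0.0054" --pt "0.085 0.015 -0.028 0 0.0054" --pt "0.085 0.015 -0.028 0 0.0054" --pt "0.085 0.015 -0.028 0 0.0054" --pt "0.085 0.015 -0.028 0 0.0054" --pt "0.085 0.015 -0.028 0 0.0054" --pt "0.085 0.015 -0.028 0 0.0054" --pt "0.085 0.015 -0.028 0 0.0054" --pt "0.085 0.015 -0.028 0 0.0054" --pt "0.085 0.015 -0.028 0 0.0054" --pt "0.085 0.015 -0.028 0 0.0054" --pt "0.085 0.015 -0.028 0 0.0054" --pt "0.085 0.015 -0.028 0 0.0054" --pt "0.085 0.015 -0.028 0 0.0054" --pt "0.085 0.015 -0.028 0 0.0054"

```text
clock: 2.6
ee_pos: [499.0, 57.8, 231.1]
tool_rot: [-0.0, 0.101, 0.995, -0.0]
contact_force: [0.3, 0.1, -0.7]
grip_width: 84.9
grasp_force: 0.0
```

```bash
python3 - <<'E'
from h import *
import cv2
c=bot.camera_info("wrist"); print(c, bot.state()["ee_pos"])
im=bot.read_camera("wrist"); cv2.imwrite("pics/w1.png",im[:,:,::-1])
E
```

```text
{'K': array([[371.64829954,   0.        , 309.51188787],
       [  0.        , 371.64829954, 236.32564582],
       [  0.        ,   0.        ,   1.        ]]), 'R': array([[ 2.00925186e-01,  9.79606485e-01, -4.51858609e-04],
       [ 9.44033707e-01, -1.93505707e-01,  2.67125256e-01],
       [ 2.61590196e-01, -5.40987614e-02, -9.63661711e-01]]), 't': array([-155.26438475, -494.06792856,  250.52554402])} [498.97027005  57.84278802 231.12171958]
```

View pics/w1.png

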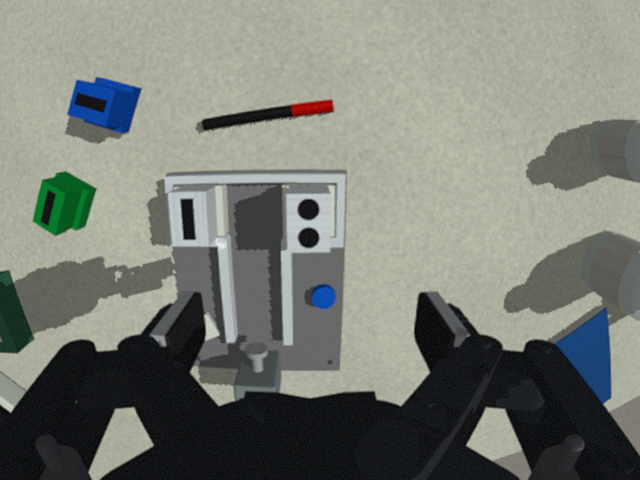

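The wrist view shows the wells at (308,209) and (309,237), the slot at (187,218), and the plunger disc at (256,346).

```bash
python3 - <<'E'
from h import *
c=bot.camera_info("wrist"); print((-c["R"].T@c["t"]).round(1))
T=lambda p:np.array([[.9795,-.2016],[.2016,.9795]])@(p[:2]-[490.5,5.9])
for k,u,v,z in [("w1",308,209,76),("w2",309,237,76),("slot",187,218,60),("disc",256,346,58),("discnear",256,352,58),("cornerR",168,173,24),("cornerL",346,171,24),("plateBL",339,370,6)]:
    p=ray("wrist",u,v,z,c); print(k,p.round(1),T(p).round(1))
E
```

```text
[433.4  66.2 373.4]
w1 [491.6  52.3  76. ] [-8.3 45.7]
w2 [515.   48.2  76. ] [15.5 46.4]
slot [479.7 -56.3  60. ] [  2.  -63.1]
disc [619.9 -28.   58. ] [133.6  -7.1]
discnear [626.9 -29.9  58. ] [140.9  -7.6]
cornerR [436.6 -77.8  24. ] [-36.  -92.9]
cornerL [473.1  92.5  24. ] [-34.5  81.3]
plateBL [704.   45.2   6. ] [201.2  81.5]
```

```bash
python3 - <<'E'
from h import *
import cv2
c=bot.camera_info("wrist")
def dark(img,name,x0,y0,x1,y1,z,th):
    g=cv2.cvtColor(img,6)[y0:y1,x0:x1]
    n,l,s,ce=cv2.connectedComponentsWithStats((g<th).astype('uint8'))
    for i in range(1,n):
        if s[i,4]>8:
            u,v=ce[i]+[x0,y0]; print(name,(round(u,1),round(v,1)),s[i,4],ray(name,u,v,z,c if name=="wrist" else None).round(1))
w=cv2.imread("pics/w1.png");t=cv2.imread("pics/top0.png")
dark(w,"wrist",292,190,328,252,76,60); dark(w,"wrist",175,190,200,248,60,60)
dark(t,"top",296,243,314,268,76,60); dark(t,"top",350,253,364,278,60,60)
cv2.imwrite("pics/z2.png",cv2.resize(w[150:420,140:370],None,fx=2.2,fy=2.2,interpolation=2))
E
```

```text
wrist (np.float64(308.1), np.float64(208.9)) 302 [491.6  52.4  76. ]
wrist (np.float64(308.3), np.float64(237.3)) 285 [515.1  47.6  76. ]
wrist (np.float64(187.6), np.float64(219.0)) 413 [480.7 -56.   60. ]
top (np.float64(304.5), np.float64(249.5)) 32 [513.1  56.9  76. ]
top (np.float64(302.6), np.float64(261.0)) 32 [489.7  61.2  76. ]
top (np.float64(356.0), np.float64(265.9)) 56 [479.2 -47.   60. ]
```

View pics/z2.png

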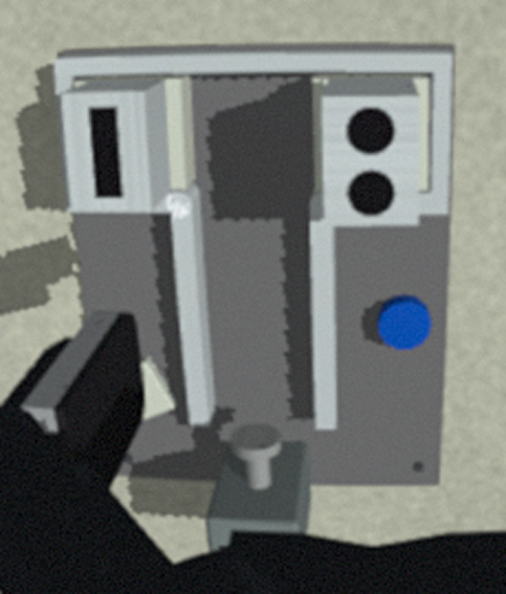

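```bash
python3 - <<'E'
from h import *
c={'K': np.array([[371.64829954,   0.        , 309.51188787],
       [  0.        , 371.64829954, 236.32564582],
       [  0.        ,   0.        ,   1.        ]]), 'R': np.array([[ 2.00925186e-01,  9.79606485e-01, -4.51858609e-04],
       [ 9.44033707e-01, -1.93505707e-01,  2.67125256e-01],
       [ 2.61590196e-01, -5.40987614e-02, -9.63661711e-01]]), 't': np.array([-155.26438475, -494.06792856,  250.52554402])}
d=bot.camera_info("wrist"); print(d["t"],bot.state()["ee_pos"],bot.state()["tool_rot"])
T=lambda p:np.array([[.9795,-.2016],[.2016,.9795]])@(p[:2]-[490.5,5.9])
Z=lambda u,v:(140+u/2.2,150+v/2.2)
for k,(u,v),z in [("w1",(308.1,208.9),76),("w2",(308.3,237.3),76),("slot",(187.6,219),60),("discTop",Z(257,428),58),("wallLfar",Z(326,428),24),("wallRfar",Z(201,424),24),("plateBL",Z(438,484),6),("FL",Z(452,47),24),("FR",Z(58,53),24)]:
    p=ray("wrist",u,v,z,c); print(k,p.round(1),T(p).round(1))
E
```

```text
[-152.9488693  -495.96661032  249.65207567] [500.44910262  53.58390399 231.28625443] [ 4.97336068e-04  1.03063764e-01  9.94674354e-01 -7.37286847e-04]
w1 [489.8  56.9  76. ] [-10.9  49.8]
w2 [513.4  52.2  76. ] [13.1 50. ]
slot [479.4 -51.4  60. ] [  0.7 -58.3]
discTop [616.7 -21.5  58. ] [129.2  -1.4]
wallLfar [642.8   2.8  24. ] [149.8  27.7]
wallRfar [629.6 -59.2  24. ] [149.4 -35.8]
plateBL [702.   50.8   6. ] [198.1  86.6]
FL [471.5  96.4  24. ] [-36.9  84.8]
FR [436.  -75.4  24. ] [-37.  -90.6]
```

Request:
arm_command --pt "0.085 0 0 0 0" --pt "0.085 0 0 0 0" --pt "0.085 0 0 0 0" --pt "0.085 0 0 0 0"

```text
clock: 3.15
ee_pos: [498.6, 59.4, 231.3]
tool_rot: [-0.0, 0.101, 0.995, 0.0]
contact_force: [0.2, -0.4, -0.2]
grip_width: 85.0
grasp_force: 0.0
```

```bash
cat >> h.py <<'E'
import cv2
T=lambda p:np.array([[.9795,-.2016],[.2016,.9795]])@(np.asarray(p)[:2]-[490.5,5.9])
def dark(img,x0,y0,x1,y1,z,th,c):
    g=cv2.cvtColor(img,6)[y0:y1,x0:x1]
    n,l,s,ce=cv2.connectedComponentsWithStats((g<th).astype('uint8'))
    for i in range(1,n):
        if s[i,4]>60:
            u,v=ce[i]+[x0,y0]; p=ray("wrist",u,v,z,c); print((round(u,1),round(v,1)),s[i,4],p.round(1),T(p).round(1))
E
python3 - <<'E'
from h import *
c=bot.camera_info("wrist");s=bot.state();print(s["ee_pos"],s["dq"].round(3))
w=bot.read_camera("wrist")[:,:,::-1].copy();cv2.imwrite("pics/w2.png",w)
dark(w,285,185,335,255,76,60,c); dark(w,172,190,203,250,60,60,c)
E
```

```text
[498.58396929  59.41033932 231.31234103] [ 0.002  0.     0.005 -0.001  0.002 -0.002  0.002]
(np.float64(306.2), np.float64(209.7)) 304 [489.9  56.8  76. ] [-10.8  49.7]
(np.float64(306.3), np.float64(237.9)) 290 [513.4  52.1  76. ] [13.1 49.8]
(np.float64(186.1), np.float64(218.8)) 414 [478.7 -51.2  60. ] [ -0.  -58.3]
```

Request:
arm_command --pt "0.085 0 0 -0.02 0" --pt "0.085 0 0 -0.02 0" --pt "0.085 0 -0.001 -0.02 0" --pt "0.085 0.001 -0.001 -0.02 0" --pt "0.085 0.001 -0.001 -0.01 0" --pt "0.085 0 0 -0.005 0" --pt "0.085 0 0 0 0" --pt "0.085 0 0 0 0"

```text
clock: 4.2
ee_pos: [501.2, 56.0, 136.9]
tool_rot: [0.0, 0.101, 0.995, 0.0]
contact_force: [0.2, -0.0, -0.1]
grip_width: 84.7
grasp_force: 0.0
```

```bash
python3 - <<'E'
from h import *
c=bot.camera_info("wrist");s=bot.state();print(s["ee_pos"],s["dq"].round(3), T(s["ee_pos"]))
w=bot.read_camera("wrist")[:,:,::-1].copy();cv2.imwrite("pics/w3.png",w)
dark(w,260,150,360,330,76,60,c); dark(w,80,150,200,330,60,60,c)
E
```

```text
[501.16367198  55.95516708 136.91185161] [-0.001 -0.001  0.001 -0.002 -0.     0.     0.001] [ 0.35394502 51.17883242]
(np.float64(309.8), np.float64(236.9)) 661 [489.9  56.9  76. ] [-10.9  49.8]
(np.float64(310.0), np.float64(276.2)) 595 [513.4  52.2  76. ] [13.1 50. ]
(np.float64(327.4), np.float64(327.5)) 86 [549.5  55.9  76. ] [47.7 60.8]
(np.float64(146.3), np.float64(246.7)) 761 [479.1 -51.1  60. ] [  0.3 -58.1]
(np.float64(188.7), np.float64(315.1)) 697 [532.2 -36.7  60. ] [ 49.4 -33.4]
(np.float64(158.3), np.float64(315.5)) 257 [529.1 -60.   60. ] [ 51.1 -56.7]
```

View pics/w3.png

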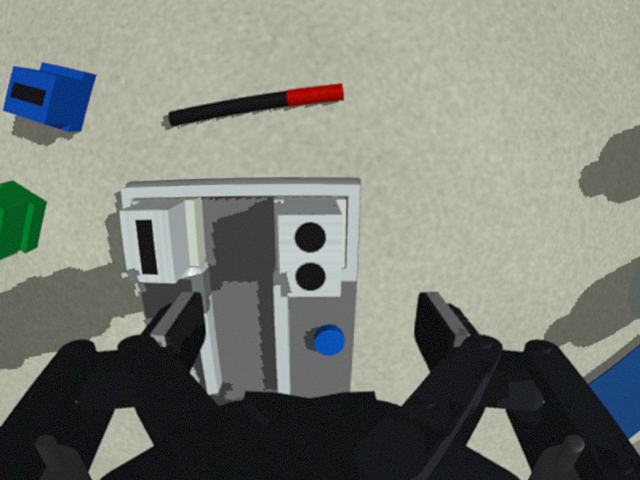

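The wells sit at (310,237) and (310,276), in line with the fingers' centre (u≈310.6). I'll descend and grip.

Request:
arm_command --pt "0.085 0.0 0 -0.02 0" --pt "0.085 0 0 -0.02 0" --pt "0.085 0 0 -0.02 0" --pt "0.085 0 0 -0.018 0" --pt "0.085 0 0 -0.012 0" --pt "0.085 0 0 -0.007 0" --pt "0.085 0 0 -0.004 0" --pt "0.085 0 0 0 0" --pt "0.06 0 0 0 0" --pt "0.05 0 0 0 0" --pt "0.044 0 0 0 0" --pt "0.04 0 0 0 0" --pt "0.037 0 0 0 0" --pt "0.034 0 0 0 0" --pt "0.03 0 0 0 0" --pt "0.03 0 0 0 0" --pt "0.03 0 0 0 0"

```text
clock: 6.38
ee_pos: [500.9, 55.9, 35.5]
tool_rot: [0.0, 0.101, 0.995, 0.0]
contact_force: [-0.6, 0.2, 5.3]
grip_width: 35.5
grasp_force: 60.5
```

Request:
arm_command --pt "0.03 -0.0004 -0.002 0 0" --pt "0.03 -0.0008 -0.004 0 0" --pt "0.03 -0.0012 -0.006 0 0" --pt "0.03 -0.0012 -0.006 0 0" --pt "0.03 -0.0012 -0.006 0 0" --pt "0.03 -0.0012 -0.006 0 0"

```text
clock: 7.12
ee_pos: [494.9, 25.4, 35.5]
tool_rot: [0.0, 0.101, 0.995, 0.0]
contact_force: [-0.1, 3.1, 6.0]
grip_width: 35.1
grasp_force: 60.6
```

Request:
arm_command --pt "0.03 -0.0012 -0.006 0 0" --pt "0.03 -0.0012 -0.006 0 0" --pt "0.03 -0.0012 -0.006 0 0" --pt "0.03 -0.0008 -0.0035 0 0" --pt "0.03 -0.0004 -0.0015 0 0" --pt "0.03 0 0 0 0" --pt "0.03 0 0 0 0"

```text
clock: 8.0
ee_pos: [490.0, 2.2, 35.5]
tool_rot: [0.0, 0.102, 0.995, -0.0]
contact_force: [-0.5, 2.0, 6.9]
grip_width: 35.4
grasp_force: 60.8
```

```bash
python3 - <<'E'
from h import *
c=bot.camera_info("wrist");s=bot.state();print(s["ee_pos"],T(s["ee_pos"]),s["contact_force"],s["moment"])
w=bot.read_camera("wrist")[:,:,::-1].copy();cv2.imwrite("pics/w4.png",w)
t=bot.read_camera("top")[:,:,::-1][150:300,270:400]
t=cv2.resize(t,(480,554),interpolation=2); w=w[20:480,60:560]
cv2.imwrite("pics/w4v.png",cv2.resize(w,(800,600) if 0 else (652,600)))
E
```

```text
[490.04581796   2.18782322  35.47990667] [ 0.30350353 -3.72764025] [-0.48636496  1.99929552  6.87592863] [ 0.32980309 -0.04010531 -0.02465947]
```

View pics/w4v.png

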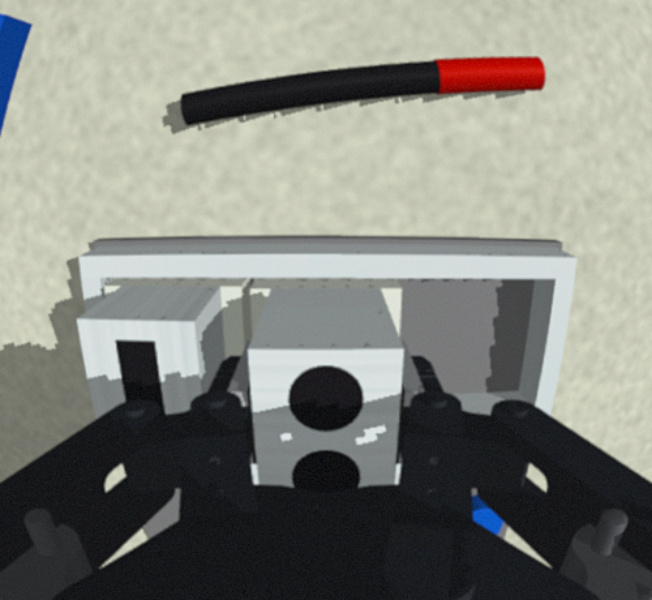

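Request:
arm_command --pt "0.03 0.001 0.0005 0 0" --pt "0.03 0.0029 -0.0006 0 0" --pt "0.03 0.0049 -0.001 0 0" --pt "0.03 0.0049 -0.001 0 0" --pt "0.03 0.0049 -0.001 0 0" --pt "0.03 0.0049 -0.001 0 0" --pt "0.03 0.0049 -0.001 0 0"

```text
clock: 8.98
ee_pos: [517.5, -3.1, 35.5]
tool_rot: [-0.001, 0.102, 0.995, -0.0]
contact_force: [-5.7, 1.0, 13.9]
grip_width: 35.0
grasp_force: 61.9
```

```bash
cat > s.py <<'E'
from h import *
s=bot.state();print(s["clock"],s["ee_pos"],T(s["ee_pos"]),np.array([[.9795,-.2016],[.2016,.9795]])@s["contact_force"][:2],s["contact_force"][2],s["moment"].round(2))
E
python3 s.py
```

```text
8.975 [517.54156981  -3.10727085  35.51456031] [28.30308343 -3.37104132] [-5.73041209 -0.1976241 ] 13.932430119404719 [0.28 1.12 0.04]
```

Request:
arm_command --pt "0.03 0.0049 -0.001 0.0002 0" --pt "0.03 0.0049 -0.001 0.0001 0" --pt "0.03 0.0049 -0.001 0 0" --pt "0.03 0.0049 -0.001 0 0" --pt "0.03 0.0049 -0.001 0 0" --pt "0.03 0.0049 -0.001 0 0"

```text
clock: 9.72
ee_pos: [546.9, -9.2, 35.5]
tool_rot: [-0.001, 0.102, 0.995, -0.0]
contact_force: [-3.7, 0.8, 7.9]
grip_width: 35.5
grasp_force: 61.3
```

```bash
python3 s.py
```

```text
9.725 [546.89655822  -9.24422248  35.54080176] [58.29350403 -3.46421978] [-3.77124836  0.00912373] 7.856402268070593 [0.24 0.72 0.05]
```

Request:
arm_command --pt "0.03 0.0049 -0.001 0 0" --pt "0.03 0.0049 -0.001 0 0" --pt "0.03 0.0049 -0.001 0 0" --pt "0.03 0.0049 -0.001 0 0" --pt "0.03 0.0049 -0.001 0 0" --pt "0.03 0.0029 -0.0006 0 0" --pt "0.03 0.001 -0.0002 0 0" --pt "0.03 0 0 0 0"

```text
clock: 10.72
ee_pos: [575.4, -15.2, 35.5]
tool_rot: [-0.001, 0.102, 0.995, -0.0]
contact_force: [-3.4, 0.8, 7.0]
grip_width: 35.7
grasp_force: 61.0
```

```bash
python3 s.py; python3 - <<'E'
from h import *
w=bot.read_camera("top")[:,:,::-1][150:300,270:400]
cv2.imwrite("pics/t5.png",cv2.resize(w,None,fx=4,fy=4,interpolation=2))
E
```

```text
10.725 [575.3845424  -15.17015717  35.54564386] [87.39215296 -3.5254952 ] [-3.4937121   0.13808325] 7.02884417052511 [0.21 0.47 0.02]
```

View pics/t5.png

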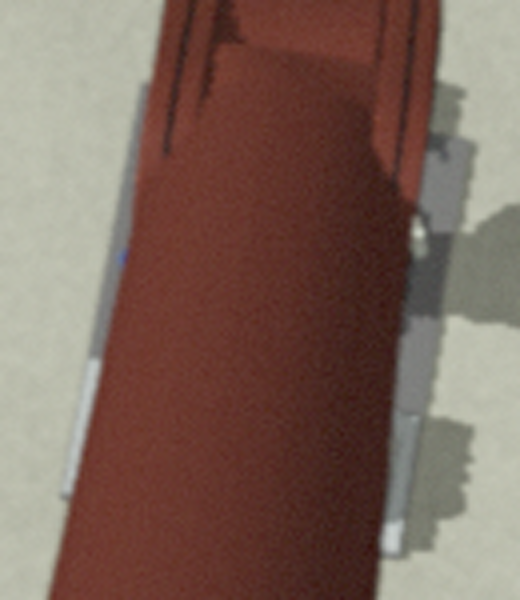

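The arm hides the lane from above, so I'll feel for the plunger in small steps.

Request:
arm_command --pt "0.03 0.002 -0.0004 0 0" --pt "0.03 0.002 -0.0004 0 0" --pt "0.03 0.001 -0.0002 0 0" --pt "0.03 0 0 0 0"

```text
clock: 11.28
ee_pos: [580.3, -16.1, 35.6]
tool_rot: [-0.001, 0.102, 0.995, -0.0]
contact_force: [-3.2, -0.4, 6.7]
grip_width: 35.2
grasp_force: 61.2
```

Request:
arm_command --pt "0.03 0.001 -0.0002 0 0" --pt "0.03 0.001 -0.0002 0 0"

```text
clock: 11.52
ee_pos: [582.2, -16.5, 35.6]
tool_rot: [-0.001, 0.102, 0.995, -0.0]
contact_force: [-3.3, 0.4, 8.4]
grip_width: 35.4
grasp_force: 61.3
```

Request:
arm_command --pt "0.03 0.001 -0.0002 0 0" --pt "0.03 0.001 -0.0002 0 0"

```text
clock: 11.78
ee_pos: [584.2, -16.9, 35.6]
tool_rot: [-0.001, 0.102, 0.995, -0.0]
contact_force: [-3.9, 1.0, 8.6]
grip_width: 35.6
grasp_force: 61.3
```

Request:
arm_command --pt "0.03 0.001 -0.0002 0 0" --pt "0.03 0.001 -0.0002 0 0"

```text
clock: 12.02
ee_pos: [586.2, -17.3, 35.6]
tool_rot: [-0.001, 0.102, 0.995, -0.0]
contact_force: [-3.8, 0.5, 8.1]
grip_width: 35.5
grasp_force: 61.3
```

Request:
arm_command --pt "0.03 0.0005 -0.0001 0 0" --pt "0.03 0.0005 -0.0001 0 0"

```text
clock: 12.28
ee_pos: [587.2, -17.5, 35.6]
tool_rot: [-0.001, 0.102, 0.995, -0.0]
contact_force: [-3.2, 1.5, 9.0]
grip_width: 35.6
grasp_force: 61.3
```

Request:
arm_command --pt "0.03 0.0005 -0.0001 0 0" --pt "0.03 0.0005 -0.0001 0 0"

```text
clock: 12.52
ee_pos: [588.2, -17.7, 35.6]
tool_rot: [-0.001, 0.102, 0.995, -0.0]
contact_force: [-3.7, 0.3, 8.0]
grip_width: 35.1
grasp_force: 61.3
```

Request:
arm_command --pt "0.03 0.0005 -0.0001 0 0" --pt "0.03 0.0005 -0.0001 0 0"

```text
clock: 12.78
ee_pos: [589.1, -17.9, 35.6]
tool_rot: [-0.001, 0.102, 0.995, -0.0]
contact_force: [-3.6, 1.2, 7.2]
grip_width: 35.4
grasp_force: 61.3
```

Request:
arm_command --pt "0.03 0.0005 -0.0001 0 0" --pt "0.03 0.0005 -0.0001 0 0"

```text
clock: 13.02
ee_pos: [590.2, -18.1, 35.6]
tool_rot: [-0.001, 0.102, 0.995, -0.0]
contact_force: [-3.7, 0.5, 7.6]
grip_width: 35.7
grasp_force: 61.3
```

Request:
arm_command --pt "0.03 0.0005 -0.0001 0 0" --pt "0.03 0.0005 -0.0001 0 0"

```text
clock: 13.28
ee_pos: [591.2, -18.4, 35.6]
tool_rot: [-0.001, 0.102, 0.995, -0.0]
contact_force: [-3.5, 0.8, 8.1]
grip_width: 35.3
grasp_force: 61.3
```

Request:
arm_command --pt "0.03 0.0005 -0.0001 0 0" --pt "0.03 0.0005 -0.0001 0 0"

```text
clock: 13.52
ee_pos: [592.1, -18.5, 35.6]
tool_rot: [-0.001, 0.102, 0.995, -0.0]
contact_force: [-3.5, 1.3, 6.6]
grip_width: 35.4
grasp_force: 61.3
```

Request:
arm_command --pt "0.03 0.0005 -0.0001 0 0" --pt "0.03 0.0005 -0.0001 0 0"

```text
clock: 13.78
ee_pos: [593.2, -18.8, 35.6]
tool_rot: [-0.001, 0.102, 0.995, -0.0]
contact_force: [-3.5, 0.4, 7.6]
grip_width: 35.4
grasp_force: 61.3
```

Request:
arm_command --pt "0.03 0.0005 -0.0001 0 0" --pt "0.03 0.0005 -0.0001 0 0"

```text
clock: 14.02
ee_pos: [594.2, -19.0, 35.6]
tool_rot: [-0.001, 0.102, 0.995, -0.0]
contact_force: [-3.1, 0.4, 8.0]
grip_width: 35.3
grasp_force: 61.3
```

Request:
arm_command --pt "0.03 0.0005 -0.0001 0 0" --pt "0.03 0.0005 -0.0001 0 0"

```text
clock: 14.28
ee_pos: [595.1, -19.2, 35.6]
tool_rot: [-0.001, 0.102, 0.995, -0.0]
contact_force: [-3.9, 1.0, 7.6]
grip_width: 35.1
grasp_force: 61.3
```

Request:
arm_command --pt "0.03 0.0005 -0.0001 0 0" --pt "0.03 0.0005 -0.0001 0 0"

```text
clock: 14.52
ee_pos: [596.2, -19.3, 35.6]
tool_rot: [-0.001, 0.102, 0.995, -0.0]
contact_force: [-4.0, 0.7, 7.4]
grip_width: 35.3
grasp_force: 61.3
```

Request:
arm_command --pt "0.03 0.0005 -0.0001 0 0" --pt "0.03 0.0005 -0.0001 0 0"

```text
clock: 14.78
ee_pos: [597.2, -19.6, 35.6]
tool_rot: [-0.001, 0.102, 0.995, -0.0]
contact_force: [-4.2, 0.6, 7.6]
grip_width: 35.5
grasp_force: 61.3
```

Request:
arm_command --pt "0.03 0.0005 -0.0001 0 0" --pt "0.03 0.0005 -0.0001 0 0"

```text
clock: 15.02
ee_pos: [598.2, -19.8, 35.6]
tool_rot: [-0.001, 0.102, 0.995, -0.0]
contact_force: [-3.8, 0.8, 7.7]
grip_width: 35.8
grasp_force: 61.3
```

Request:
arm_command --pt "0.03 0.0005 -0.0001 0 0" --pt "0.03 0.0005 -0.0001 0 0"

```text
clock: 15.28
ee_pos: [599.2, -20.0, 35.6]
tool_rot: [-0.001, 0.102, 0.995, -0.0]
contact_force: [-3.9, 0.2, 8.0]
grip_width: 35.1
grasp_force: 61.3
```

Request:
arm_command --pt "0.03 0.0005 -0.0001 0 0" --pt "0.03 0.0005 -0.0001 0 0"

```text
clock: 15.52
ee_pos: [600.1, -20.2, 35.6]
tool_rot: [-0.001, 0.102, 0.995, -0.0]
contact_force: [-4.0, 0.0, 7.6]
grip_width: 35.1
grasp_force: 61.3
```

Request:
arm_command --pt "0.03 0.0005 -0.0001 0 0" --pt "0.03 0.0005 -0.0001 0 0"

```text
clock: 15.78
ee_pos: [601.1, -20.4, 35.6]
tool_rot: [-0.001, 0.102, 0.995, -0.0]
contact_force: [-3.8, 0.9, 7.6]
grip_width: 35.7
grasp_force: 61.3
```

Request:
arm_command --pt "0.03 0.0005 -0.0001 0 0" --pt "0.03 0.0005 -0.0001 0 0"

```text
clock: 16.02
ee_pos: [602.2, -20.6, 35.6]
tool_rot: [-0.001, 0.102, 0.995, -0.0]
contact_force: [-4.4, 0.0, 7.2]
grip_width: 35.5
grasp_force: 61.3
```

Request:
arm_command --pt "0.03 0.0005 -0.0001 0 0" --pt "0.03 0.0005 -0.0001 0 0"

```text
clock: 16.27
ee_pos: [602.6, -20.7, 35.6]
tool_rot: [-0.001, 0.102, 0.995, -0.0]
contact_force: [-7.7, 1.8, 12.2]
grip_width: 35.2
grasp_force: 61.4
```

Request:
arm_command --pt "0.03 0.0005 -0.0001 0 0" --pt "0.03 0.0005 -0.0001 0 0"

```text
clock: 16.52
ee_pos: [603.1, -20.8, 35.6]
tool_rot: [-0.002, 0.102, 0.995, -0.0]
contact_force: [-9.9, 1.6, 13.2]
grip_width: 35.5
grasp_force: 61.7
```

Request:
arm_command --pt "0.03 0.0005 -0.0001 0 0" --pt "0.03 0.0005 -0.0001 0 0"

```text
clock: 16.77
ee_pos: [604.1, -21.0, 35.6]
tool_rot: [-0.002, 0.102, 0.995, -0.0]
contact_force: [-9.1, 2.4, 12.8]
grip_width: 35.4
grasp_force: 61.7
```

Request:
arm_command --pt "0.03 0.0005 -0.0001 0 0" --pt "0.03 0.0005 -0.0001 0 0"

```text
clock: 17.02
ee_pos: [605.0, -21.1, 35.6]
tool_rot: [-0.002, 0.102, 0.995, -0.0]
contact_force: [-9.6, 1.7, 13.9]
grip_width: 35.5
grasp_force: 61.7
```

Request:
arm_command --pt "0.03 0.0005 -0.0001 0 0" --pt "0.03 0.0005 -0.0001 0 0"

```text
clock: 17.27
ee_pos: [606.0, -21.3, 35.6]
tool_rot: [-0.002, 0.102, 0.995, -0.0]
contact_force: [-10.5, 2.0, 15.0]
grip_width: 35.4
grasp_force: 61.7
```

Request:
arm_command --pt "0.03 0.0005 -0.0001 0 0" --pt "0.03 0.0005 -0.0001 0 0" --pt "0.03 0 0 0 0" --pt "0.03 0 0 0 0"

```text
clock: 17.77
ee_pos: [607.0, -21.6, 35.6]
tool_rot: [-0.002, 0.102, 0.995, -0.0]
contact_force: [-10.0, 2.6, 14.0]
grip_width: 35.6
grasp_force: 61.7
```

```bash
python3 s.py
```

```text
17.775 [606.96507262 -21.55680364  35.58254826] [119.61283024  -3.41458053] [-10.35772886   0.4732637 ] 13.967763695416153 [ 0.38  1.96 -0.03]
```

Request:
arm_command --pt "0.03 0.0004 -0.0001 0 0" --pt "0.03 0 0 0 0" --pt "0.03 -0.0003 0.0001 0.0002 0" --pt "0.03 -0.0003 0.0 0.0002 0" --pt "0.03 0 0 0 0"

```text
clock: 18.4
ee_pos: [607.3, -21.6, 35.6]
tool_rot: [-0.002, 0.102, 0.995, -0.0]
contact_force: [-4.8, 0.8, 7.1]
grip_width: 35.5
grasp_force: 60.9
```

```bash
python3 s.py
```

```text
18.4 [607.26139017 -21.62574403  35.59044436] [119.91697166  -3.42237002] [-4.8821891  -0.19016389] 7.145484528451482 [ 0.31  1.   -0.01]
```

Request:
arm_command --pt "0.03 -0.0003 0.0001 0.0002 0" --pt "0.03 0 0 0 0" --pt "0.037 0 0 0 0" --pt "0.045 0 0 0 0" --pt "0.06 0 0 0 0" --pt "0.07 0 0 0 0" --pt "0.07 0 0 0 0"

```text
clock: 19.27
ee_pos: [608.8, -20.5, 36.2]
tool_rot: [0.0, 0.101, 0.995, -0.0]
contact_force: [0.1, -0.1, -0.3]
grip_width: 70.1
grasp_force: 0.0
```

Request:
arm_command --pt "0.07 0 0 0.005 0" --pt "0.07 0 0 0.01 0" --pt "0.08 0 0 0.02 0" --pt "0.08 0 0 0.02 0" --pt "0.08 0 0 0.02 0" --pt "0.08 -0.008 -0.002 0.02 0" --pt "0.08 -0.016 -0.004 0.005 0" --pt "0.08 -0.02 -0.004 0 0" --pt "0.08 -0.02 -0.004 0 0" --pt "0.08 -0.02 -0.004 0 0" --pt "0.08 -0.02 -0.004 0 0" --pt "0.08 -0.014 -0.004 0 0" --pt "0.08 -0.008 -0.002 0 0" --pt "0.08 -0.002 0 0 0" --pt "0.08 0 0 0 0" --pt "0.08 0 0 0 0"

```text
clock: 21.28
ee_pos: [481.1, -48.4, 136.2]
tool_rot: [0.0, 0.101, 0.995, -0.0]
contact_force: [0.0, 0.2, 0.4]
grip_width: 80.2
grasp_force: 0.0
```

```bash
python3 s.py;  python3 - <<'E'
from h import *
c=bot.camera_info("wrist")
w=bot.read_camera("wrist")[:,:,::-1].copy();cv2.imwrite("pics/w6.png",w)
dark(w,250,150,370,300,60,60,c)
E
```

```text
21.275 [481.05616299 -48.44860797 136.19365947] [  1.70644101 -55.13833905] [-0.01789208  0.23916907] 0.4136238874768263 [-0.01  0.    0.02]
(np.float64(307.0), np.float64(245.7)) 958 [479.  -51.3  60. ] [  0.3 -58.3]
```

View pics/w6.png

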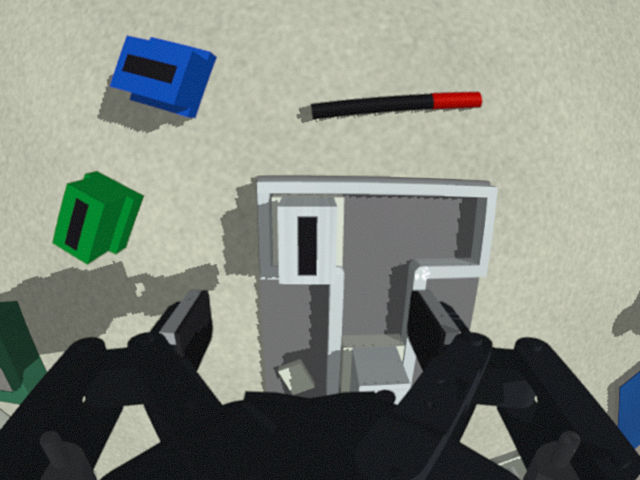

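The slot centre is at (307,246), about 2 mm off the finger centre line. I'll correct, descend and grip.

Request:
arm_command --pt "0.08 -0.001 -0.001 -0.01 0" --pt "0.08 -0.001 -0.001 -0.02 0" --pt "0.08 0 0 -0.02 0" --pt "0.08 0 0 -0.02 0" --pt "0.08 0 0 -0.014 0" --pt "0.08 0 0 -0.009 0" --pt "0.08 0 0 -0.005 0" --pt "0.08 0 0 -0.002 0" --pt "0.06 0 0 0 0" --pt "0.05 0 0 0 0" --pt "0.044 0 0 0 0" --pt "0.04 0 0 0 0" --pt "0.037 0 0 0 0" --pt "0.034 0 0 0 0" --pt "0.03 0 0 0 0" --pt "0.03 0 0 0 0" --pt "0.03 0 0 0 0"

```text
clock: 23.45
ee_pos: [479.0, -50.4, 36.6]
tool_rot: [0.0, 0.101, 0.995, 0.0]
contact_force: [-2.6, 1.5, 5.5]
grip_width: 35.1
grasp_force: 59.2
```

```bash
python3 s.py
```

```text
23.45 [478.97550364 -50.41022829  36.56153063] [  0.06389784 -57.47920707] [-2.85992802  0.89341048] 5.546561060146852 [ 0.17  0.32 -0.05]
```

Request:
arm_command --pt "0.03 0.0004 0.002 0 0" --pt "0.03 0.0008 0.004 0 0" --pt "0.03 0.0012 0.006 0 0" --pt "0.03 0.0012 0.006 0 0" --pt "0.03 0.0012 0.006 0 0" --pt "0.03 0.0012 0.006 0 0"

```text
clock: 24.2
ee_pos: [485.2, -21.0, 36.6]
tool_rot: [0.0, 0.101, 0.995, -0.0]
contact_force: [-0.3, -2.6, 5.2]
grip_width: 34.9
grasp_force: 59.3
```

Request:
arm_command --pt "0.03 0.0012 0.006 0 0" --pt "0.03 0.0012 0.006 0 0" --pt "0.03 0.0012 0.006 0 0" --pt "0.03 0.0008 0.0035 0 0" --pt "0.03 0.0003 0.0014 0 0" --pt "0.03 0 0 0 0" --pt "0.03 0 0 0 0"

```text
clock: 25.08
ee_pos: [489.9, 2.1, 36.6]
tool_rot: [0.0, 0.101, 0.995, -0.0]
contact_force: [-0.5, -0.8, 5.8]
grip_width: 35.0
grasp_force: 59.3
```

```bash
python3 s.py
```

```text
25.075 [489.87874339   2.12126257  36.5671466 ] [ 0.15327262 -3.82651865] [-0.2806723 -0.9182957] 5.835671963788183 [-0.29  0.12  0.04]
```

Request:
arm_command --pt "0.03 0.001 0.0004 0 0" --pt "0.03 0.0029 -0.0006 0 0" --pt "0.03 0.0049 -0.001 0 0" --pt "0.03 0.0049 -0.001 0 0" --pt "0.03 0.0049 -0.001 0 0" --pt "0.03 0.0049 -0.001 0 0" --pt "0.03 0.0049 -0.001 0 0"

```text
clock: 25.95
ee_pos: [517.7, -2.5, 36.6]
tool_rot: [-0.0, 0.101, 0.995, 0.0]
contact_force: [-3.8, 0.9, 10.7]
grip_width: 35.1
grasp_force: 59.8
```

```bash
python3 s.py
```

```text
25.95 [517.71501223  -2.49502401  36.56479004] [28.34954132 -2.73637955] [-3.86972242  0.12797886] 10.694137798782162 [ 0.12  0.9  -0.05]
```

Request:
arm_command --pt "0.03 0.0049 -0.0011 0.0002 0" --pt "0.03 0.0049 -0.0011 0 0" --pt "0.03 0.0049 -0.0011 0 0" --pt "0.03 0.0049 -0.0011 0 0" --pt "0.03 0.0049 -0.0011 0 0" --pt "0.03 0.0039 -0.0008 0 0" --pt "0.03 0.002 -0.0004 0 0" --pt "0.03 0 0 0 0"

```text
clock: 26.95
ee_pos: [548.3, -9.3, 36.6]
tool_rot: [-0.0, 0.101, 0.995, 0.0]
contact_force: [-1.5, -0.4, 5.6]
grip_width: 34.7
grasp_force: 59.3
```

```bash
python3 s.py;  python3 - <<'E'
from h import *
w=bot.read_camera("wrist")[:,:,::-1].copy();cv2.imwrite("pics/w7.png",w)
E
```

```text
26.95 [548.29984604  -9.29584489  36.59199319] [59.67843152 -3.23188111] [-1.4113287  -0.64871815] 5.579522544091394 [0.09 0.3  0.04]
```

Request:
arm_command --pt "0.03 0.0005 -0.0001 0 0" --pt "0.03 0.0005 -0.0001 0 0"

```text
clock: 27.25
ee_pos: [548.9, -9.4, 36.6]
tool_rot: [-0.0, 0.101, 0.995, 0.0]
contact_force: [-2.2, 0.9, 6.3]
grip_width: 34.9
grasp_force: 59.5
```

Request:
arm_command --pt "0.03 0.0005 -0.0001 0 0" --pt "0.03 0.0005 -0.0001 0 0"

```text
clock: 27.5
ee_pos: [549.9, -9.6, 36.6]
tool_rot: [-0.0, 0.101, 0.995, 0.0]
contact_force: [-3.0, 0.2, 6.7]
grip_width: 34.9
grasp_force: 59.5
```

Request:
arm_command --pt "0.03 0.0005 -0.0001 0 0" --pt "0.03 0.0005 -0.0001 0 0" --pt "0.03 0.0005 -0.0001 0 0" --pt "0.03 0.0005 -0.0001 0 0"

```text
clock: 28.0
ee_pos: [551.9, -10.0, 36.6]
tool_rot: [-0.0, 0.101, 0.995, 0.0]
contact_force: [-4.1, 1.4, 6.5]
grip_width: 34.7
grasp_force: 59.5
```

Request:
arm_command --pt "0.03 0.0005 -0.0001 0 0" --pt "0.03 0.0005 -0.0001 0 0" --pt "0.03 0.0005 -0.0001 0 0"

```text
clock: 28.38
ee_pos: [553.4, -10.3, 36.6]
tool_rot: [-0.0, 0.101, 0.995, 0.0]
contact_force: [-3.6, 1.0, 6.6]
grip_width: 34.8
grasp_force: 59.5
```

Request:
arm_command --pt "0.03 0.0005 -0.0001 0 0" --pt "0.03 0.0003 -0.0001 0 0"

```text
clock: 28.62
ee_pos: [554.2, -10.5, 36.6]
tool_rot: [-0.0, 0.101, 0.995, 0.0]
contact_force: [-3.1, 0.7, 7.2]
grip_width: 35.1
grasp_force: 59.5
```

Request:
arm_command --pt "0.03 0.0003 -0.0001 0 0" --pt "0.03 0.0003 0 0 0"

```text
clock: 28.88
ee_pos: [554.8, -10.6, 36.6]
tool_rot: [-0.0, 0.101, 0.995, 0.0]
contact_force: [-3.6, 0.5, 8.0]
grip_width: 35.0
grasp_force: 59.5
```

Request:
arm_command --pt "0.03 0.0003 -0.0001 0 0" --pt "0.03 0.0002 0 0 0"

```text
clock: 29.12
ee_pos: [555.3, -10.7, 36.6]
tool_rot: [-0.0, 0.101, 0.995, 0.0]
contact_force: [-3.1, 0.4, 7.5]
grip_width: 34.7
grasp_force: 59.5
```

Request:
arm_command --pt "0.03 0.0003 -0.0001 0 0" --pt "0.03 0.0002 0 0 0"

```text
clock: 29.38
ee_pos: [555.8, -10.8, 36.6]
tool_rot: [-0.0, 0.101, 0.995, 0.0]
contact_force: [-3.5, 0.8, 6.9]
grip_width: 34.8
grasp_force: 59.5
```

Request:
arm_command --pt "0.03 0.0003 -0.0001 0 0" --pt "0.03 0.0002 0 0 0"

```text
clock: 29.62
ee_pos: [556.3, -10.9, 36.6]
tool_rot: [-0.0, 0.101, 0.995, 0.0]
contact_force: [-2.8, 0.0, 7.5]
grip_width: 34.8
grasp_force: 59.5
```

Request:
arm_command --pt "0.03 0.0003 -0.0001 0 0" --pt "0.03 0.0002 0 0 0"

```text
clock: 29.88
ee_pos: [556.8, -11.0, 36.6]
tool_rot: [-0.0, 0.101, 0.995, 0.0]
contact_force: [-3.4, 0.2, 6.1]
grip_width: 35.1
grasp_force: 59.5
```

Request:
arm_command --pt "0.03 0.0003 -0.0001 0 0" --pt "0.03 0.0002 0 0 0"

```text
clock: 30.12
ee_pos: [557.3, -11.1, 36.6]
tool_rot: [-0.0, 0.101, 0.995, 0.0]
contact_force: [-3.7, 0.3, 6.3]
grip_width: 34.9
grasp_force: 59.5
```

Request:
arm_command --pt "0.03 0.0003 -0.0001 0 0" --pt "0.03 0.0002 0 0 0"

```text
clock: 30.38
ee_pos: [557.8, -11.2, 36.6]
tool_rot: [-0.0, 0.101, 0.995, 0.0]
contact_force: [-3.7, 0.2, 7.5]
grip_width: 34.7
grasp_force: 59.5
```

Request:
arm_command --pt "0.03 0.0003 -0.0001 0 0" --pt "0.03 0.0002 0 0 0"

```text
clock: 30.62
ee_pos: [558.3, -11.4, 36.6]
tool_rot: [-0.0, 0.101, 0.995, 0.0]
contact_force: [-3.3, 0.8, 7.3]
grip_width: 35.2
grasp_force: 59.5
```

Request:
arm_command --pt "0.03 0.0003 -0.0001 0 0" --pt "0.03 0.0002 0 0 0"

```text
clock: 30.88
ee_pos: [558.6, -11.4, 36.6]
tool_rot: [-0.001, 0.101, 0.995, 0.0]
contact_force: [-5.5, 1.1, 7.3]
grip_width: 35.0
grasp_force: 59.6
```

Request:
arm_command --pt "0.03 0.0003 -0.0001 0 0" --pt "0.03 0.0002 0 0 0"

```text
clock: 31.12
ee_pos: [558.7, -11.4, 36.6]
tool_rot: [-0.001, 0.101, 0.995, 0.0]
contact_force: [-8.0, 0.2, 11.2]
grip_width: 35.2
grasp_force: 60.0
```

Contact is felt, about 4.5 N above drag. I'll relieve most of the push, release and lift.

Request:
arm_command --pt "0.03 -0.0002 0 0.0001 0" --pt "0.03 -0.0002 0.0001 0.0001 0" --pt "0.03 0 0 0 0" --pt "0.037 0 0 0 0" --pt "0.045 0 0 0 0" --pt "0.06 0 0 0 0" --pt "0.07 0 0 0 0" --pt "0.07 0 0 0 0"

```text
clock: 32.12
ee_pos: [559.2, -11.8, 36.6]
tool_rot: [0.0, 0.101, 0.995, -0.0]
contact_force: [-0.2, -0.8, 0.0]
grip_width: 70.0
grasp_force: 0.0
```

Request:
arm_command --pt "0.07 0 0 0.005 0" --pt "0.07 0 0 0.01 0" --pt "0.08 0 0 0.02 0" --pt "0.08 0 0 0.02 0" --pt "0.08 0 0 0.02 0" --pt "0.08 0 0 0.02 0" --pt "0.08 -0.01 0 0.02 0" --pt "0.08 -0.018 0 0.02 0" --pt "0.08 -0.018 0 0.02 0" --pt "0.08 -0.018 0 0.02 0" --pt "0.08 -0.018 0 0.01 0" --pt "0.08 -0.01 0 0.005 0" --pt "0.08 0 0 0 0" --pt "0.08 0 0 0 0" --pt "0.08 0 0 0 0"

```text
clock: 34.0
ee_pos: [467.4, -11.8, 226.2]
tool_rot: [-0.0, 0.101, 0.995, -0.0]
contact_force: [0.5, -0.3, 0.1]
grip_width: 79.9
grasp_force: 0.0
```

```bash
python3 s.py; python3 - <<'E'
from h import *
c=bot.camera_info("wrist")
w=bot.read_camera("wrist")[:,:,::-1].copy();cv2.imwrite("pics/w8.png",w)
cv2.imwrite("pics/w8v.png",cv2.resize(w[120:420,150:470],None,fx=2,fy=2,interpolation=2)[:600])
dark(w,250,150,370,420,60,60,c)
E
```

```text
34.0 [467.36270895 -11.82552073 226.16414684] [-19.08951161 -22.02662543] [ 0.51785389 -0.21819253] 0.10749249891435522 [-0.01 -0.05  0.03]
(np.float64(329.9), np.float64(311.2)) 368 [558.4 -13.   60. ] [70.3 -4.9]
(np.float64(330.0), np.float64(355.2)) 186 [606.9 -21.8  60. ] [119.6  -3.6]
(np.float64(329.3), np.float64(375.3)) 168 [631.5 -26.9  60. ] [144.7  -3.7]
(np.float64(309.5), np.float64(406.4)) 3137 [669.5 -55.2  60. ] [187.7 -23.8]
```

View pics/w8v.png

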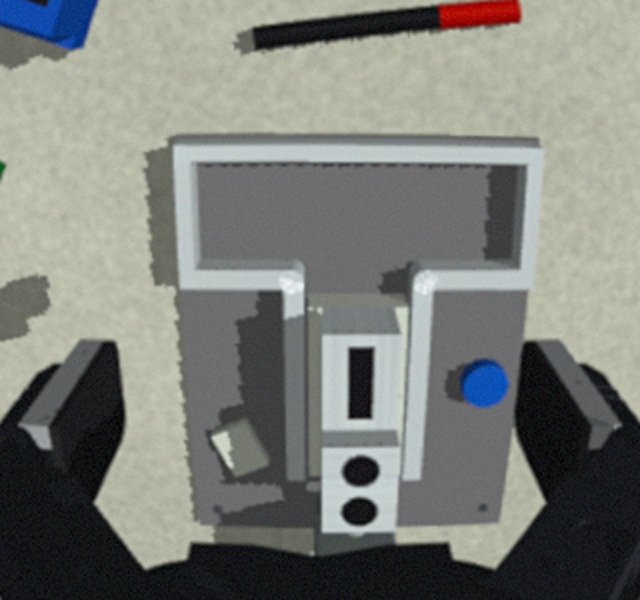

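The final view shows both blocks seated in the lane one behind the other. The slot is at (361,383) and the wells at (360,470) and (360,512). The calculated spacing is about 50 mm, so they are touching, and nothing else has moved. I'll hand it in.

```bash
python3 -c "
from rig import bot
print(bot.finish_job())"
```

```text
the job is handed in; nothing more can be done
None
```

The job is handed in at about 34 s: I estimate the well block pushed the plunger in by about 4.8 mm (from arm position, not measured directly), and the slot block sits behind it in light contact (about 4–5 N when felt). Nothing else appeared to have moved.

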